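# Put the washed pastry cutters back on their storage board

### The arm

A 6-joint arm with a two-finger parallel gripper is mounted at the origin on a cart in front of the work surface, level with it; the furniture and walls round the work are solid. World frame = base frame: x ahead of the robot, y to its left, z up, the work surface at z = 0. Lengths are in mm, angles in rad, forces in N, time in s.
With the tool pointing down it reaches from about 300 to 850 mm from the base axis. Payload 5.4 kg.
Tool frame: the origin (TCP) lies at the very end of the fingers, on their centre line; the grasp point (between the pads) lies 19 mm behind it (robot.grasp_offset is the distance from the TCP to the grasp point, in mm); z points along the fingers, y is the line along which they close (so a half turn about z gives the same grasp; the last joint's range is limited). The gripper opens to 85 mm and grips with 20 to 120 N. Pads are 22 mm wide; open, the fingers measure 114 mm over their backs; the gripper's body (76 mm by 85 mm) begins 54 mm behind the grasp point. The pads swing forward as they close: fully open they stand 13 mm farther back than shut.
Start: joints at [-1.409, 0.158, 1.597, -0, 1.386, -0.21], TCP at [208.869, -535.705, 231.299] pointing down, gripper open.
Joint ranges: [-2.91, 2.91], [-0.94, 2.29], [0.18, 2.7], [-1.29, 4.43], [0.17, 2.64], [-3, 3]. Speed limits (rad/s): [2.57, 2.57, 3.14, 3.14, 3.14, 3.14].

### API

Orientations are given as a 3x3 rotation matrix whose columns are the frame's x, y, z axes.
In Python, from workcell import robot gives the robot as it stands.
- The arm moves only by the shell command python3 -m creep 'ROWS' [FORCE]. ROWS is JSON, a list of rows, each a list of 7 numbers: the shift along the world's x, y, z in mm, then the turn, a rotation vector about the world's x, y, z in degrees, then the finger opening in mm, from 0 to 85.4. In form: [[dx, dy, dz, ax, ay, az, jaw], ...]. A call has exactly 5 rows; each row shifts and turns the commanded pose from where the row before left it; what a row does not reach is not made up. A row lasts 1/10 s, in which the tool goes at most 50 mm and 8.59 degrees, less where a joint would pass 70% of its speed; a pose out of reach is approached as far as the arm can. A call is refused whole if a number of a shift passes 50 or a number of a turn 8.59, either way. A call with a gripper value outside its range is refused whole. The fingers move at their own pace and stop on an object; FORCE is the grip in N (left out, the last holds). Time passes only in rows, so rows that do not move let the fingers close, or fill a call up. It gives the time, the measured TCP pose, the force, the opening and the grip force at its end, in the units of the state.
- robot.state(): the state, without advancing time (a new reading comes with each control period).
- robot.get_image(name): name is "scene" or "side" or "wrist"; returns (picture, depth): 480x640x3 uint8, red, green, blue; 480x640 float32, mm along the optical axis (not along the pixel's ray), 0 where there is no reading.
- robot.camera_model(name): a dict with "fovy" (degrees; the focal length in pixels is half the picture's height over the tangent of half this angle, whatever the lens; pixels are square), "cx", "cy" (the principal point, pixels), "rvec" (rotation vector, rad) and "tvec" (3), from world to camera coordinates, as OpenCV has them; the wrist camera has in their place "T_tool_cam" (4x4, takes a point from camera to tool coordinates, whose origin is the TCP and whose axes are the flange's). Camera axes: x right, y down, z forward; pixel columns grow to the right and rows downward; lengths in mm; the calibration is good to about 2 mm. The wrist camera is an equidistant fisheye: a pixel r from the principal point sees the ray r / f radians off the axis. A picture is of the moment at which its call begins: read the wrist's pose just before it. camera_model takes no time and is no camera call.
- robot.finish_job(): hands the job in; it is judged then, once.
The state is a dict: "time_s": time; "joint_pos": joint angles; "joint_velocities": joint speeds; "joint_efforts": joint torques, N m; "tcp_pos": TCP position; "orientation": TCP orientation; "contact_force": force on the tool from outside, world axes, zero at the start; "ft_torque": the same for the moment, N m; "opening": finger opening in mm; "finger_force": force on a finger pad.
Only numpy, scipy, OpenCV 4.12 (cv2) and the standard library are available. Lean on these libraries where they do the work, as an engineer would, in place of code of your own. Each camera call takes 0.05 s, during which the arm holds its last target. There are 200 camera calls.

### The job

The round pastry cutters have dried: move the row from the wire drying rack to the beech storage board. Stand each cutter over the wooden plug turned for its size, smallest cutter on the smallest plug and so on up to the largest, rolled rim still uppermost and its lower edge flat on the board, and leave all four standing there.

Things in the scene. Friction and masses are not known exactly. Their poses are not given: they have to be found in the camera images.
- cutter_28: Loose stainless-steel round pastry cutter: a plain hoop open at both ends, outer diameter 28 mm, wall 2 mm (bore 24 mm), 40 mm high, about 30 to 70 g, rolled rim uppermost. Origin: on its axis at the lower edge; z up along the axis. Starts upright on the drying rack.
- cutter_37: Loose stainless-steel round pastry cutter: a plain hoop open at both ends, outer diameter 37 mm, wall 2 mm (bore 33 mm), 40 mm high, about 30 to 70 g, rolled rim uppermost. Origin: on its axis at the lower edge; z up along the axis. Starts upright on the drying rack.
- cutter_46: Loose stainless-steel round pastry cutter: a plain hoop open at both ends, outer diameter 46 mm, wall 2 mm (bore 42 mm), 40 mm high, about 30 to 70 g, rolled rim uppermost. Origin: on its axis at the lower edge; z up along the axis. Starts upright on the drying rack.
- cutter_55: Loose stainless-steel round pastry cutter: a plain hoop open at both ends, outer diameter 55 mm, wall 2 mm (bore 51 mm), 40 mm high, about 30 to 70 g, rolled rim uppermost. Origin: on its axis at the lower edge; z up along the axis. Starts upright on the drying rack.
- plug_28: Fixed turned beech plug of the storage board, for the 28 mm cutter: 18 mm across at the foot (straight for 4 mm), tapering to 9 mm across at its flat top, 18 mm high. Origin: on its axis at the foot, level with the board's top; z up. The 28 mm cutter goes down over it with 3 mm to spare all round and stands on the board; the plugs' order along the board varies.
- plug_37: Fixed turned beech plug of the storage board, for the 37 mm cutter: 27 mm across at the foot (straight for 4 mm), tapering to 18 mm across at its flat top, 18 mm high. Origin: on its axis at the foot, level with the board's top; z up. The 37 mm cutter goes down over it with 3 mm to spare all round and stands on the board; the plugs' order along the board varies.
- plug_46: Fixed turned beech plug of the storage board, for the 46 mm cutter: 36 mm across at the foot (straight for 4 mm), tapering to 27 mm across at its flat top, 18 mm high. Origin: on its axis at the foot, level with the board's top; z up. The 46 mm cutter goes down over it with 3 mm to spare all round and stands on the board; the plugs' order along the board varies.
- plug_55: Fixed turned beech plug of the storage board, for the 55 mm cutter: 45 mm across at the foot (straight for 4 mm), tapering to 36 mm across at its flat top, 18 mm high. Origin: on its axis at the foot, level with the board's top; z up. The 55 mm cutter goes down over it with 3 mm to spare all round and stands on the board; the plugs' order along the board varies.
- drying_rack: Fixed dark-coated wire drying rack, 112 mm deep (its x) by 246 mm long (its y), on bent wire legs; the cutters stand on it in one row along its y, about 58 mm apart, within 8 mm of its middle line. Origin: centre of its underside on the counter; its wire top is 36 mm above that; z up.
- storage_board: Fixed beech board, 102 mm deep (its x) by 240 mm long (its y), on short feet, its flat top 40 mm above the counter, with four turned plugs in one row along its y, 58 mm apart on its middle line. Origin: centre of its underside on the counter; z up. At least 55 mm is free above it on both x sides of the row.
There are look-alikes about, which are no part of the job. Leave any green look-alike of the cutter_46 alone.

How it is judged (in metres and radians):
At the end, for the whole second after the job is handed in: Each of the four cutters stands upright, rim up (within 0.1 rad), round the plug of its own size, axis within 8 mm of the plug's and lower edge within 4 mm of the board's top, at rest and released (horizontal distance between cutter_28 and plug_28 below 0.008 m and z of cutter_28 in the frame of plug_28 between -0.004 and 0.004 m and angle between each of cutter_28, cutter_37, cutter_46, cutter_55's own z axis and vertical below 0.1 rad and linear speed of each of cutter_28, cutter_37, cutter_46, cutter_55 below 0.02 m/s and horizontal distance between cutter_37 and plug_37 below 0.008 m and z of cutter_37 in the frame of plug_37 between -0.004 and 0.004 m and horizontal distance between cutter_46 and plug_46 below 0.008 m and z of cutter_46 in the frame of plug_46 between -0.004 and 0.004 m and horizontal distance between cutter_55 and plug_55 below 0.008 m and z of cutter_55 in the frame of plug_55 between -0.004 and 0.004 m); the robot touches nothing.
It also fails if it takes over 96 s, if anything falls off the work surface, if the arm or the gripper's body presses on something with over 40 N, if the wrist force passes 120 N, or if a joint passes its speed limit or range.

## Working session

There is one attempt and no reset: what is moved stays moved. The work goes in short steps, Python scripts to look and compute and a shell command to move; the robot and the scene stay as the last step left them, time stands still between calls to the robot, and variables do not carry over. Pictures are saved under pics/ and viewed, at most 14 in all, crops included, and the job is handed in when it is done.

```bash
mkdir -p pics; ls
python3 - <<'E'
from workcell import robot
import cv2,numpy as np
for n in ("scene","side","wrist"):
    s=robot.state();p,d=robot.get_image(n);cv2.imwrite(f"pics/{n}0.png",p[:,:,::-1]);np.savez(f"{n}0.npz",p=p,d=d,t=s['tcp_pos'],R=s['orientation'])
    print(n,robot.camera_model(n))
print(s['orientation'],s['time_s'],s['opening'],s['contact_force'])
E
```

```text
pics
scene {'fovy': 49.962045552055685, 'cx': 318.1394455444856, 'cy': 238.79992237990143, 'rvec': array([ 1.82296979, -1.0727574 ,  0.61780267]), 'tvec': array([-360.85986763,  242.62122307,  767.44826398])}
side {'fovy': 49.204734134114325, 'cx': 321.0032755835935, 'cy': 243.95686665554015, 'rvec': array([ 0.25553084, -2.62787602,  1.56151641]), 'tvec': array([479.72261121, 145.74017244, 777.49145332])}
wrist {'fovy': 65.70646984690485, 'cx': 320.5326177763827, 'cy': 240.44675381798515, 'T_tool_cam': array([[ 1.00514757e-03, -9.45256075e-01, -3.26327969e-01,
         8.40422900e+01],
       [ 9.99999452e-01,  1.04606047e-03,  5.01091042e-05,
        -9.55069509e-02],
       [ 2.93992855e-04, -3.26327840e-01,  9.45256608e-01,
        -1.42756758e+02],
       [ 0.00000000e+00,  0.00000000e+00,  0.00000000e+00,
         1.00000000e+00]])}
[[ 9.31678033e-01  3.63284976e-01 -2.64785048e-04]
 [ 3.63284889e-01 -9.31676582e-01  1.68386093e-03]
 [ 3.65027350e-04 -1.66500865e-03 -9.99998547e-01]] 0.1 85.54583874281231 [ 0.25687372 -0.41791035  0.10323489]
```

View pics/scene0.png

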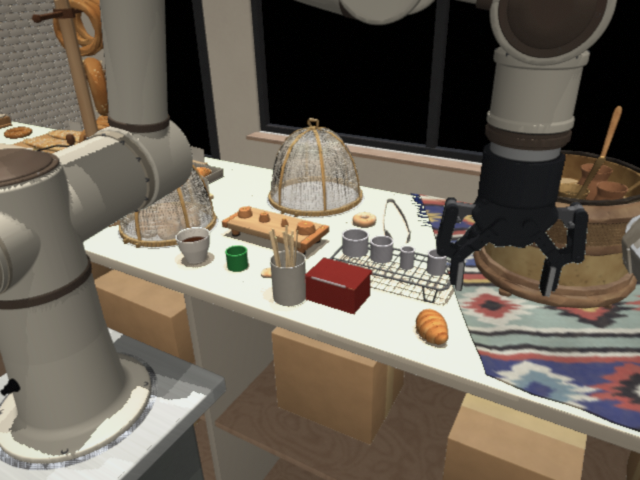

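View pics/side0.png

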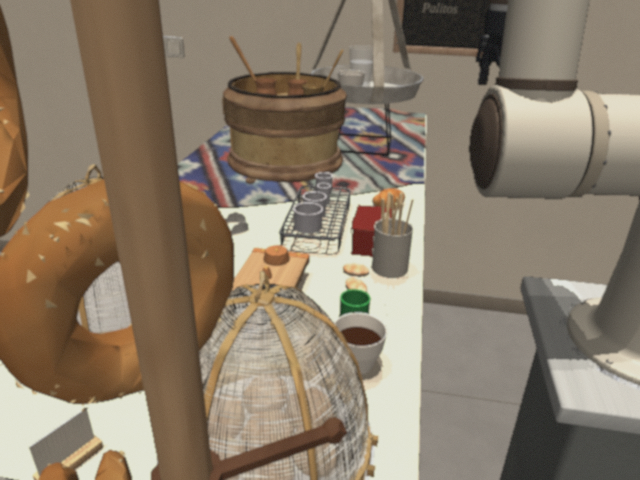

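View pics/wrist0.png

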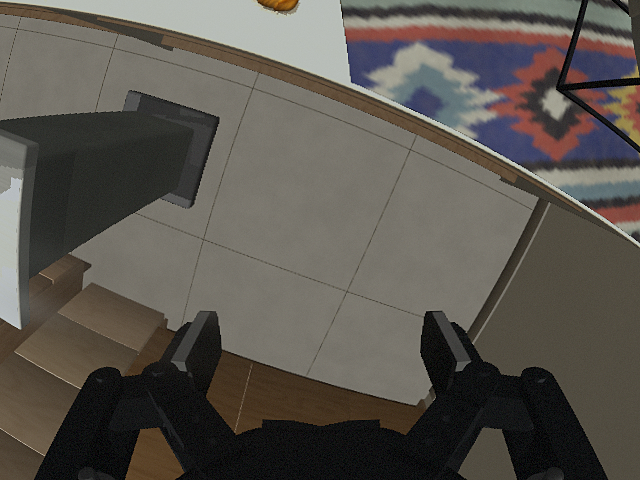

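The scene view shows the rack with cutters at about (355,242), (381,249), (407,257) and (436,263). The board's plugs are at about (245,212), (264,216), (289,224) and (312,229). The green look-alike is at (237,258). The side view shows the rack at about (315,210) and only one plug, at (275,255). The wrist view is off the counter, so I'll get rough positions first.

```bash
cat > h.py <<'E'
import cv2,numpy as np
from workcell import robot
def foc(m): return 240/np.tan(np.radians(m['fovy'])/2)
def fixed_ray(n,uv):
    m=robot.camera_model(n);f=foc(m);R=cv2.Rodrigues(m['rvec'])[0]
    uv=np.atleast_2d(uv).astype(float)
    d=np.c_[(uv[:,0]-m['cx'])/f,(uv[:,1]-m['cy'])/f,np.ones(len(uv))]
    return -R.T@m['tvec'],d@R     # direction scaled to unit depth
def wrist_ray(uv,t,Rt):
    m=robot.camera_model('wrist');f=foc(m);T=m['T_tool_cam']
    uv=np.atleast_2d(uv).astype(float)-[m['cx'],m['cy']]
    r=np.linalg.norm(uv,axis=1)+1e-9;th=r/f
    d=np.c_[uv/r[:,None]*np.sin(th)[:,None],np.cos(th)]
    return Rt@T[:3,3]+t,d@(Rt@T[:3,:3]).T, np.cos(th)
def onplane(o,d,z): return o+d*((z-o[2])/d[:,2])[:,None]
E
python3 - <<'E'
from h import *
q=np.load('scene0.npz');d=q['d']
uv=np.array([(355,236),(355,250),(381,240),(381,252),(407,248),(407,262),(436,257),(436,268),(245,210),(264,215),(289,221),(312,227),(224,220),(323,232),(317,245),(237,250),(315,125),(289,225),(338,275),(370,217),(398,215),(197,235),(289,260)])
o,r=fixed_ray('scene',uv)
z=np.array([d[v,u] for u,v in uv])
for a,b in zip(uv,np.round(o+r*z[:,None])): print(a,b)
E
```

```text
[355 236] [ 572. -180.   56.]
[355 250] [ 526. -203.   51.]
[381 240] [ 570. -241.   63.]
[381 252] [ 529. -259.   59.]
[407 248] [ 550. -305.   70.]
[407 262] [ 527. -315.   53.]
[436 257] [ 532. -369.   75.]
[436 268] [ 531. -371.   52.]
[245 210] [571. 111.  57.]
[264 215] [569.  54.  57.]
[289 221] [597.   4.  41.]
[312 227] [575. -72.  52.]
[224 220] [535. 148.  38.]
[323 232] [595. -88.  34.]
[317 245] [590. -74.  -1.]
[237 250] [448.  43.  27.]
[315 125] [-304. -606.  564.]
[289 225] [583.  -5.  38.]
[338 275] [ 417. -221.   56.]
[370 217] [ 748. -135.   17.]
[398 215] [ 823. -179.    0.]
[197 235] [441. 148.  42.]
[289 260] [ 387. -134.   80.]
```

Run:
```python
from h import *
for n in('scene','side'):
    d=np.load(n+'0.npz')['d'];v,u=np.mgrid[0:480:1,0:640:1];ok=d>0
    uv=np.c_[u[ok],v[ok]];o,r=fixed_ray(n,uv);P=o+r*d[ok][:,None]
    # tall-object map: max height on 50 mm grid
    print(n,'rows x 300..850, cols y -700..250')
    H=np.full((11,19),-1)
    s=(P[:,2]<450)&(P[:,2]>-5)&(P[:,0]>300)&(P[:,0]<850)&(P[:,1]>-700)&(P[:,1]<250);P=P[s]
    np.maximum.at(H,(((P[:,0]-300)//50).astype(int),((P[:,1]+700)//50).astype(int)),P[:,2].astype(int));print(H)
```

```text
scene rows x 300..850, cols y -700..250
[[ 12  14  14  20   1   1   1   2   1   1   1  86   2   2   1   1   1   1
    1]
 [ 10  13  14  22  18  39  38   1  58  60 141 142 139   1   2  60  62  60
   74]
 [218  10  14  14  15  41  37   1  59  60  86 141  13  13  41  60  61  83
  126]
 [243   7  12  16  12  36  36  36  59  59  58   0  -1   1  39   0  47 120
  139]
 [208 301 299 172  45  37  76  77  76  76  76   2  41  41  41  41  40 115
  160]
 [228 302 302 219 116  63  75  75  76  76  76   1  59  58  57  58  58  41
  146]
 [227 217 221 221  92  89  35  34  34   0  33   1  40  40  41  41  41  -1
    1]
 [230 217  -1  -1  -1   8   9   1  18  23  18   0   1  25  87 103  56   1
    1]
 [224 220 221  -1  -1  -1   7  14  22  19  12  22  24 158 180 181 164  77
    1]
 [226 286 274 221  -1  -1  13  12  14  14  14  20  93 180 202 202 193 141
    2]
 [ -1 319 299 227  -1  -1  14  13  14  12  13  11 112 184 224 227 191  -1
    2]]
side rows x 300..850, cols y -700..250
[[ 13  16  15  22   3   3   3   4   2   3   3   2   3   3   3   2   3   2
    2]
 [ 11  15  17  24  22  41  41   3  59  61 139 143 141   3  28   3  62  62
   12]
 [210  11  15  16  17  41  40  -1  61  61  85 143  84  15  43  62  62  62
  171]
 [334 219  13  16  14  13  39  39  61  61  61  14  15  11  42  -1  -1  -1
  192]
 [209 207 228 228 207  37  78  78  78  78  79   4  42  43  43  -1  -1  -1
   -1]
 [228 296 302 230 230 228  78  78  79  78  78  36  60  60  59  -1  -1  -1
   -1]
 [229 224 224 223 228 229  38  37  37  37  34   2  42  43  42  40  -1  -1
   -1]
 [280 219 220  -1  10 229  11  13  19  25  22   3   3  -1  -1  -1  -1  -1
    2]
 [230 224 223  -1  10 230  13  13  24  25  19  -1  -1  -1  -1  -1 122  98
   -1]
 [229 278 283 221 230 229  15  15  15  -1  -1  -1  -1  -1  -1  -1 119 112
   -1]
 [ -1 321 319 229 228  16  15  15  -1  -1  -1  -1  -1  -1 224 228  -1  -1
   -1]]
```

```bash
python3 -m creep '[[33.6,18.6,2,0,0,6.87,85],[33.6,18.6,2,0,0,6.87,85],[33.6,18.6,2,0,0,6.87,85],[33.6,18.6,2,0,0,6.87,85],[33.6,18.6,2,0,0,6.87,85]]'
```

```text
time_s: 0.65
tcp_pos: [378.0, -441.6, 241.1]
orientation: [[0.56, 0.828, -0.0], [0.828, -0.56, 0.0], [0.0, -0.0, -1.0]]
contact_force: [0.5, -0.3, 0.3]
opening: 84.9
finger_force: 0.0
```

Run:
```python
from h import *
for n in('scene','side'):
    d=np.load(n+'0.npz')['d'];v,u=np.mgrid[0:480:1,0:640:1];ok=d>0
    uv=np.c_[u[ok],v[ok]];o,r=fixed_ray(n,uv);P=o+r*d[ok][:,None]
    s=(P[:,2]>30)&(P[:,2]<450)&(P[:,0]>480)&(P[:,0]<700)&(P[:,1]>-520)&(P[:,1]<-385)
    A=np.c_[uv[s],P[s]].round().astype(int);A=A[A[:,3].argsort()[::-1]];print(n,len(A));print(A[::max(1,len(A)//30)])
```

```text
scene 1868
[[ 436  287  494 -385   35]
 [ 450  282  522 -403   35]
 [ 478  256  621 -428   48]
 [ 479  263  600 -436   45]
 [ 483  259  602 -442   54]
 [ 487  250  609 -446   72]
 [ 490  246  604 -451   84]
 [ 488  263  588 -455   56]
 [ 492  255  594 -459   72]
 [ 490  271  574 -463   48]
 [ 490  278  569 -466   36]
 [ 497  259  584 -470   72]
 [ 495  274  568 -473   48]
 [ 500  262  578 -477   70]
 [ 499  271  566 -480   58]
 [ 498  285  559 -483   32]
 [ 507  248  573 -486  104]
 [ 504  270  560 -489   65]
 [ 503  280  555 -491   47]
 [ 505  278  556 -494   52]
 [ 511  254  564 -496   99]
 [ 510  269  564 -499   68]
 [ 509  280  554 -501   51]
 [ 508  290  546 -504   35]
 [ 510  287  543 -506   44]
 [ 517  261  555 -509   92]
 [ 515  278  552 -511   59]
 [ 520  260  555 -513   96]
 [ 521  260  556 -515   96]
 [ 518  283  547 -518   53]
 [ 523  264  556 -520   89]]
side 6416
[[ 327  175  546 -385   69]
 [ 280  112  657 -408  195]
 [ 272  121  676 -410  174]
 [ 266  120  690 -411  175]
 [ 283  106  651 -413  207]
 [ 267  102  688 -415  213]
 [ 294  126  628 -417  164]
 [ 284  171  653 -419   56]
 [ 295  175  627 -421   48]
 [ 298  114  620 -423  190]
 [ 267   99  690 -424  217]
 [ 283  153  656 -425   97]
 [ 302  129  612 -426  156]
 [ 286  153  650 -428   97]
 [ 303  124  611 -429  166]
 [ 293  101  634 -432  215]
 [ 307  180  601 -434   33]
 [ 295  153  631 -437   95]
 [ 311  135  594 -440  139]
 [ 304  158  611 -443   83]
 [ 315  128  587 -447  154]
 [ 312  165  593 -451   65]
 [ 321  119  575 -456  173]
 [ 314  149  591 -461  100]
 [ 323  128  572 -467  149]
 [ 319  146  581 -473  105]
 [ 326  161  565 -480   67]
 [ 328   95  566 -487  220]
 [ 330  163  558 -495   57]
 [ 337  124  546 -506  150]
 [ 339  122  543 -518  152]]
```

```bash
python3 -m creep '[[33.4,24,2,0,0,6.87,85],[33.4,24,2,0,0,6.87,85],[33.4,24,2,0,0,6.87,85],[33.4,24,2,0,0,6.87,85],[33.4,24,2,0,0,6.87,85]]'
python3 - <<'E'
from h import *
s=robot.state();p,d=robot.get_image('wrist');cv2.imwrite("pics/w1.png",p[:,:,::-1]);np.savez("w1.npz",p=p,d=d,t=s['tcp_pos'],R=s['orientation'])
E
```

```text
time_s: 1.15
tcp_pos: [544.9, -321.4, 251.0]
orientation: [[-0.005, 1.0, -0.001], [1.0, 0.005, 0.0], [0.0, -0.001, -1.0]]
contact_force: [-0.3, -0.4, 0.1]
opening: 85.2
finger_force: 0.0
```

View pics/w1.png

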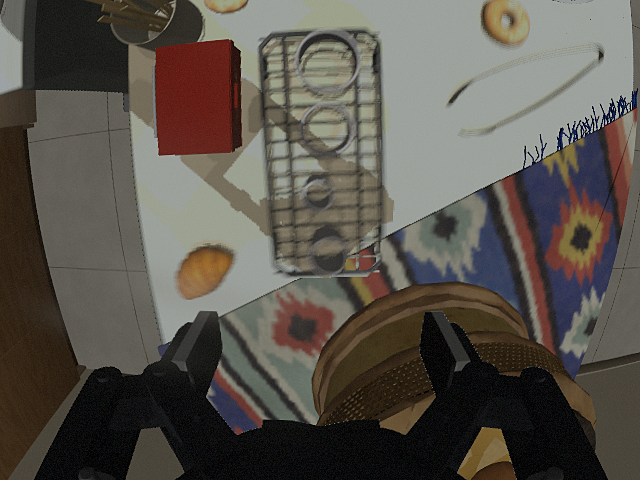

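The wrist view shows the row on the rack: the 55 at (328,62), the 46 at (328,130), the 28 at (319,190) and the 37 at (331,248). The big tub is at (430,350), so it sits close to the 37. I'll fit the rims and then look over the board.

```bash
cat >> h.py <<'E'
def snap(name):
    s=robot.state();p,d=robot.get_image('wrist');cv2.imwrite(f"pics/{name}.png",p[:,:,::-1])
    np.savez(name+".npz",p=p,d=d,t=s['tcp_pos'],R=s['orientation'])
def cloud(name):
    q=np.load(name+'.npz');v,u=np.mgrid[0:480,0:640];ok=q['d']>0
    uv=np.c_[u[ok],v[ok]];o,r,c=wrist_ray(uv,q['t'],q['R'])
    return uv,o+r*(q['d'][ok]/c)[:,None],q
def tops(name,box,zr):
    """blobs of points at heights zr in box: enclosing circle on the mean-height plane"""
    uv,P,q=cloud(name)
    s=(P[:,0]>box[0])&(P[:,0]<box[1])&(P[:,1]>box[2])&(P[:,1]<box[3])&(P[:,2]>zr[0])&(P[:,2]<zr[1])
    M=np.zeros((480,640),np.uint8);M[uv[s][:,1],uv[s][:,0]]=255
    Z=np.zeros((480,640));Z[uv[:,1],uv[:,0]]=P[:,2]
    M=cv2.morphologyEx(M,cv2.MORPH_CLOSE,np.ones((3,3)))
    cs,_=cv2.findContours(M,cv2.RETR_EXTERNAL,cv2.CHAIN_APPROX_NONE)
    for c in cs:
        if cv2.contourArea(c)<60: continue
        m=np.zeros_like(M);cv2.drawContours(m,[c],-1,255,-1);z=np.median(Z[(m>0)&(M>0)])
        o,r,_=wrist_ray(c[:,0,:],q['t'],q['R']);X=onplane(o,r,z)[:,:2]
        a=np.c_[2*X,np.ones(len(X))];k=np.linalg.lstsq(a,(X**2).sum(1),rcond=None)[0]
        (mx,my),mr=cv2.minEnclosingCircle(X.astype(np.float32))
        (mu,mv),_=cv2.minEnclosingCircle(c)
        print('px',round(mu),round(mv),'fit',k[:2].round(1),'dia',round(2*np.sqrt(k[2]+k[:2]@k[:2]),1),'encl',round(mx,1),round(my,1),'dia',round(2*mr,1),'z',round(z,1))
E
python3 -c "
from h import *
tops('w1',(490,620,-430,-140),(64,90))"
python3 -m creep '[[3,45,0,0,0,0,85],[3,45,0,0,0,0,85],[3,45,0,0,0,0,85],[3,45,0,0,0,0,85],[3,45,0,0,0,0,85]]';python3 -m creep '[[3,45,0,0,0,0,85],[3,4,0,0,0,0,85],[0,0,0,0,0,0,85],[0,0,0,0,0,0,85],[0,0,0,0,0,0,85]]'; python3 -c "
from h import *
snap('w2')
tops('w2',(500,640,-110,170),(50,75))"
```

```text
px 325 257 fit [ 549.3 -363.3] dia 38.5 encl 549.2 -363.3 dia 40.7 z 75.4
px 315 197 fit [ 539.5 -307.1] dia 29.0 encl 539.4 -306.8 dia 30.8 z 76.0
px 325 131 fit [ 547.6 -249.3] dia 45.9 encl 547.7 -249.1 dia 47.1 z 76.1
px 326 63 fit [ 548.5 -189.6] dia 55.1 encl 548.6 -189.6 dia 56.4 z 76.0
time_s: 1.7
tcp_pos: [558.4, -96.0, 251.0]
orientation: [[0.001, 1.0, -0.0], [1.0, -0.001, 0.0], [0.0, -0.0, -1.0]]
contact_force: [0.3, 0.0, -0.5]
opening: 84.9
finger_force: 0.0
time_s: 2.2
tcp_pos: [564.8, -50.2, 251.1]
orientation: [[0.002, 1.0, -0.0], [1.0, -0.002, -0.0], [-0.0, -0.0, -1.0]]
contact_force: [-0.1, 0.1, 0.1]
opening: 84.9
finger_force: 0.0
px 331 208 fit [574.4 -50.6] dia 39.2 encl 574.6 -50.2 dia 41.1 z 57.8
px 332 148 fit [575.6   5.9] dia 12.6 encl 575.5 6.2 dia 14.1 z 56.2
px 335 86 fit [577.2  62.8] dia 21.7 encl 577.2 62.7 dia 23.2 z 57.7
px 336 25 fit [578.5 119.3] dia 30.4 encl 578.4 118.8 dia 32.3 z 57.8
```

View pics/w2.png

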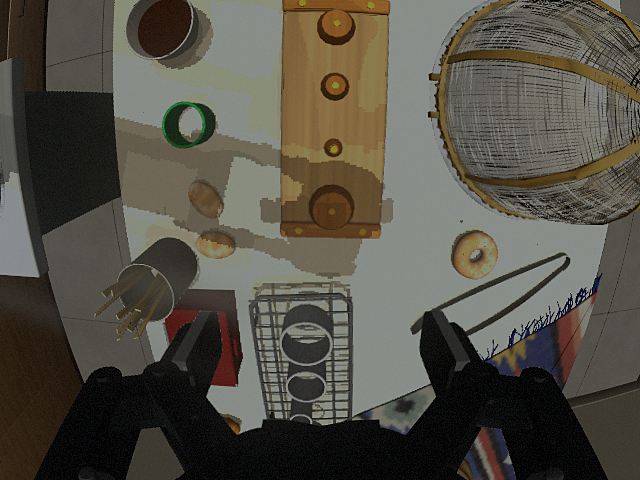

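The wrist view over the board shows plugs at (331,208) for the 55, (332,148) for the 28, (335,86) for the 37 and (336,25) for the 46. The green look-alike is at (188,125). The plug spacing comes out at 56.5 mm instead of 58, so I'll check it against the fixed cameras and a second wrist position.

```bash
cat >> h.py <<'E'
def fixedtops(name,img,box,zr):
    q=np.load(img+'.npz');v,u=np.mgrid[0:480,0:640];ok=q['d']>0
    uv=np.c_[u[ok],v[ok]];o,r=fixed_ray(name,uv);P=o+r*q['d'][ok][:,None]
    s=(P[:,0]>box[0])&(P[:,0]<box[1])&(P[:,1]>box[2])&(P[:,1]<box[3])&(P[:,2]>zr[0])&(P[:,2]<zr[1])
    M=np.zeros((480,640),np.uint8);M[uv[s][:,1],uv[s][:,0]]=255
    Z=np.zeros((480,640));Z[uv[:,1],uv[:,0]]=P[:,2]
    cs,_=cv2.findContours(cv2.morphologyEx(M,cv2.MORPH_CLOSE,np.ones((3,3))),cv2.RETR_EXTERNAL,cv2.CHAIN_APPROX_NONE)
    for c in cs:
        if len(c)<8: continue
        z=np.percentile(Z[tuple(c[:,0,::-1].T)],90)
        o,r=fixed_ray(name,c[:,0,:]);X=onplane(o,r,z)[:,:2]
        mid=(X.max(0)+X.min(0))/2
        print(name,c[:,0].mean(0).round(),'mid',mid.round(1),'ext',np.ptp(X,axis=0).round(1),'z',round(z,1))
E
python3 -c "
from h import *
for n in('scene','side'):
    fixedtops(n,n+'0',(500,640,-110,170),(53,65)); fixedtops(n,n+'0',(490,620,-430,-140),(73,90))"
python3 -m creep '[[2,35,-5,0,0,0,85],[2,25,-5,0,0,0,85],[2,0,0,0,0,0,85],[0,0,0,0,0,0,85],[0,0,0,0,0,0,85]]'
python3 -c "
from h import *
snap('w3')
tops('w3',(500,640,-110,170),(50,75))
s=robot.state();print(s['tcp_pos'],s['orientation'])"
```

```text
scene [306. 224.] mid [571.5 -58. ] ext [41.  40.2] z 57.3
scene [284. 219.] mid [571.1  -1. ] ext [13.  11.9] z 57.6
scene [264. 214.] mid [572.9  57.4] ext [24.6 20.1] z 57.4
scene [245. 209.] mid [573.8 113.5] ext [33.4 31.9] z 58.0
scene [435. 254.] mid [ 545.5 -366.6] ext [39.1 36.3] z 75.8
scene [408. 249.] mid [ 537.6 -310.6] ext [30.  28.1] z 75.8
scene [382. 241.] mid [ 544.3 -252. ] ext [49.5 46. ] z 76.1
scene [355. 234.] mid [ 545.3 -193.2] ext [56.4 54.2] z 76.4
side [266. 268.] mid [574.2  12.7] ext [11.7 18.1] z 59.7
side [276. 251.] mid [572.5 -45.9] ext [39.1 46.2] z 59.2
side [316. 194.] mid [ 548.  -266.2] ext [ 55.7 228.4] z 78.1
time_s: 2.75
tcp_pos: [571.1, 10.0, 241.5]
orientation: [[0.001, 1.0, 0.0], [1.0, -0.001, -0.001], [-0.001, 0.0, -1.0]]
contact_force: [0.5, 0.0, -0.5]
opening: 85.3
finger_force: 0.0
px 325 270 fit [575.  -49.7] dia 39.6 encl 574.5 -49.7 dia 41.8 z 57.8
px 326 213 fit [576.    7.3] dia 13.0 encl 576.3 7.4 dia 13.9 z 56.3
px 328 151 fit [577.4  63.9] dia 21.5 encl 577.4 63.7 dia 23.0 z 57.5
px 329 87 fit [578.7 120.3] dia 30.5 encl 578.6 120.2 dia 31.9 z 57.9
[571.05212368   9.99740885 241.54988069] [[ 1.54324580e-03  9.99998745e-01  3.57484887e-04]
 [ 9.99998722e-01 -1.54309628e-03 -4.18171078e-04]
 [-4.17618920e-04  3.58129771e-04 -9.99999849e-01]]
```

```bash
python3 -m creep '[[-4,-45,3,0,0,0,85],[-4,-45,3,0,0,0,85],[-4,-45,3,0,0,0,85],[-4,-45,3,0,0,0,85],[-4,-45,3,0,0,0,85]]' >/dev/null
python3 -m creep '[[-4,-45,3,0,0,0,85],[-4,-45,0,0,0,0,85],[0,0,0,0,0,0,85],[0,0,0,0,0,0,85],[0,0,0,0,0,0,85]]'
python3 -c "
from h import *
snap('w4')
tops('w4',(490,620,-430,-140),(64,90))
s=robot.state();print(s['tcp_pos'],s['orientation'])"
```

```text
time_s: 3.8
tcp_pos: [542.8, -303.1, 259.3]
orientation: [[-0.0, 1.0, -0.0], [1.0, 0.0, 0.001], [0.001, -0.0, -1.0]]
contact_force: [0.6, -0.5, 0.3]
opening: 85.2
finger_force: 0.0
px 327 271 fit [ 549.1 -363. ] dia 38.9 encl 549.2 -362.7 dia 41.8 z 75.2
px 317 215 fit [ 539.5 -306.8] dia 28.9 encl 539.6 -306.7 dia 30.5 z 75.8
px 326 151 fit [ 547.6 -249.3] dia 45.9 encl 547.7 -249.3 dia 47.2 z 76.1
px 327 83 fit [ 548.5 -189.6] dia 54.9 encl 548.5 -189.5 dia 56.4 z 76.1
[ 542.98014384 -302.72607322  259.40284124] [[-1.01672821e-03  9.99999482e-01  5.18138842e-05]
 [ 9.99999427e-01  1.01671079e-03  3.35055051e-04]
 [ 3.35002198e-04  5.21545144e-05 -9.99999943e-01]]
```

```bash
python3 -m creep '[[1.5,38,-45,0,0,0,85],[2,39,-45,0,0,0,85],[2,40,-49,0,0,0,85],[0,0,0,0,0,0,85],[0,0,0,0,0,0,85]]'
python3 -c "
from h import *
snap('w5')
tops('w5',(490,620,-230,-140),(64,90))
s=robot.state();print(s['tcp_pos'])"
```

```text
time_s: 4.35
tcp_pos: [547.2, -205.4, 144.2]
orientation: [[-0.003, 1.0, -0.001], [1.0, 0.003, 0.001], [0.001, -0.001, -1.0]]
contact_force: [0.3, -0.6, 0.5]
opening: 84.9
finger_force: 0.0
px 320 292 fit [ 547.3 -230.5] dia 18.6 encl 546.9 -230.3 dia 26.8 z 71.7
px 324 231 fit [ 548.6 -189. ] dia 55.8 encl 548.7 -188.9 dia 57.3 z 75.7
[ 548.26535847 -207.07226022  145.94882177]
```

View pics/w5.png

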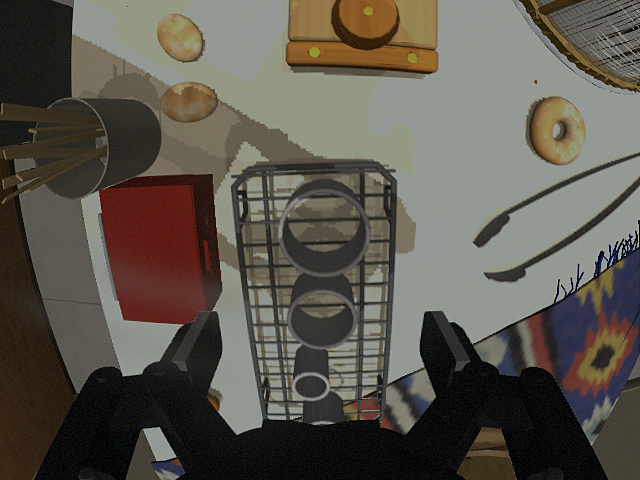

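The wrist view has the 55 at (324,231), the 46 at (321,318) and the red box's right face at (213,250). I'll check how close that face is to the fingers before descending.

```bash
python3 -c "
from h import *
uv,P,q=cloud('w5');c=q['p'][uv[:,1],uv[:,0]].astype(int)
s=(c[:,0]>90)&(c[:,1]<50)&(c[:,2]<50)&(P[:,0]<530)&(P[:,1]>-320)&(P[:,2]>8)
Q=P[s];print(np.percentile(Q,[0.5,99.5],axis=0).round(),len(Q))
for y in range(-310,-130,20):
    k=Q[abs(Q[:,1]-y)<10]
    if len(k): print(y,np.percentile(k[:,0],99).round(),np.percentile(k[:,2],99).round())
"
python3 -m creep '[[0,9,-5,0,0,0,72],[0,9.5,-15,0,0,0,72],[0,0,-15,0,0,0,72],[0,0,0,0,0,0,72],[0,0,0,0,0,0,72]]'
python3 -c "
from h import *
snap('w6')
tops('w6',(490,620,-230,-140),(64,90))
print(robot.state()['tcp_pos'])"
```

```text
[[ 390. -266.   49.]
 [ 466. -163.   60.]] 10341
-270 452.0 60.0
-250 456.0 60.0
-230 466.0 60.0
-210 466.0 60.0
-190 461.0 60.0
-170 461.0 60.0
time_s: 4.9
tcp_pos: [546.9, -188.6, 108.7]
orientation: [[0.0, 1.0, -0.001], [1.0, -0.0, 0.001], [0.001, -0.001, -1.0]]
contact_force: [-0.0, 0.4, 1.0]
opening: 72.0
finger_force: 0.0
px 322 290 fit [ 548.4 -192.9] dia 60.6 encl 547.0 -195.9 dia 74.4 z 75.1
[ 547.3829065  -188.92944647  109.4921574 ]
```

```bash
python3 -m creep '[[1,0,-20,0,0,0,72],[0,0,-20,0,0,0,72],[0,0,-20,0,0,0,72],[0,0,-6,0,0,0,72],[0,0,0,0,0,0,72]]' 40
python3 -m creep '[[0,0,0,0,0,0,45],[0,0,0,0,0,0,45],[0,0,0,0,0,0,45],[0,0,0,0,0,0,45],[0,0,0,0,0,0,45]]' 40
python3 -m creep '[[0,0,5,0,0,0,45],[0,0,10,0,0,0,45],[0,0,15,0,0,0,45],[0,0,0,0,0,0,45],[0,0,0,0,0,0,45]]'
python3 -c "
from h import *
snap('w7')
print(robot.state()['tcp_pos'])"
```

```text
time_s: 5.45
tcp_pos: [548.1, -188.6, 43.2]
orientation: [[0.0, 1.0, -0.001], [1.0, -0.0, 0.001], [0.001, -0.001, -1.0]]
contact_force: [-0.2, 0.2, 0.3]
opening: 72.0
finger_force: 0.0
time_s: 5.95
tcp_pos: [549.7, -189.5, 45.4]
orientation: [[-0.0, 1.0, 0.003], [1.0, 0.0, -0.002], [-0.002, 0.003, -1.0]]
contact_force: [-1.0, 0.1, 6.3]
opening: 54.9
finger_force: 42.6
time_s: 6.45
tcp_pos: [548.9, -188.9, 74.5]
orientation: [[-0.0, 1.0, 0.001], [1.0, 0.0, -0.001], [-0.001, 0.001, -1.0]]
contact_force: [0.1, -0.0, -1.5]
opening: 54.7
finger_force: 42.3
[ 548.38935191 -188.61938393   73.77948486]
```

View pics/w7.png

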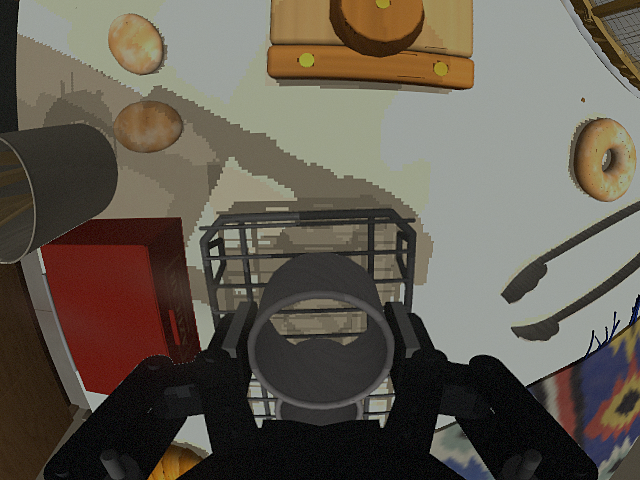

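The view shows the 55 held between the pads, rim at (320,349). The plug fits included some of the tapered flank, which explains the compressed spacing. I'll refit using the flat tops only.

```bash
python3 -c "
from h import *
uv,P,q=cloud('w3')
for n in('w2','w3'):
  for z0 in(55.5,56.5):
    print(n,z0);tops(n,(500,640,-110,170),(z0,75))
# rough plug tops z profile
s=(abs(P[:,0]-575)<30)&(abs(P[:,1]+52)<24);print(np.percentile(P[s][:,2],[5,25,50,75,95]).round(1))
# held rim
q=np.load('w7.npz');o,r,c=wrist_ray([[320,349]],q['t'],q['R']);print(onplane(o,r,q['t'][2]+32)-q['t'])
"
```

```text
w2 55.5
px 331 210 fit [574.5 -52. ] dia 36.1 encl 574.7 -52.0 dia 37.5 z 58.0
px 333 148 fit [576.    5.6] dia 9.5 encl 575.9 5.5 dia 10.8 z 57.7
px 335 86 fit [577.4  63. ] dia 18.4 encl 577.3 62.8 dia 19.8 z 58.1
px 336 24 fit [578.7 120.6] dia 27.5 encl 578.6 120.5 dia 28.7 z 58.0
w2 56.5
px 331 210 fit [574.6 -52.2] dia 35.6 encl 574.8 -51.9 dia 37.4 z 58.0
px 333 148 fit [576.1   5.4] dia 8.7 encl 575.9 5.4 dia 10.1 z 57.8
px 335 86 fit [577.4  63.2] dia 18.0 encl 577.5 62.7 dia 19.6 z 58.2
px 336 22 fit [578.7 121. ] dia 26.8 encl 578.8 120.8 dia 28.0 z 58.1
w3 55.5
px 325 272 fit [574.8 -51.7] dia 36.3 encl 574.5 -51.4 dia 38.4 z 58.0
px 326 215 fit [576.2   6.1] dia 9.5 encl 576.3 6.3 dia 10.6 z 58.1
px 328 152 fit [577.4  63.5] dia 18.5 encl 577.5 63.4 dia 20.0 z 58.0
px 330 87 fit [578.9 120.8] dia 27.3 encl 578.9 120.7 dia 28.9 z 58.2
w3 56.5
px 324 274 fit [574.9 -52.1] dia 35.7 encl 574.7 -51.9 dia 37.3 z 58.0
px 326 215 fit [576.2   6. ] dia 9.0 encl 576.0 6.1 dia 9.9 z 58.1
px 328 152 fit [577.5  63.3] dia 17.6 encl 577.6 63.4 dia 19.3 z 58.1
px 330 86 fit [578.8 120.9] dia 26.8 encl 578.8 121.0 dia 28.2 z 58.2
[39.  40.2 48.4 57.7 58.8]
[[-0.49022285  4.54367384 32.        ]]
```

```bash
python3 -c "
from h import *
tops('w7',(515,580,-230,-140),(98,112))
tops('w5',(490,620,-225,-140),(72,90))
uv,P,q=cloud('w7')
s=(abs(P[:,0]-548)<22)&(abs(P[:,1]+188)<40)&(P[:,2]>90)
for y in range(-230,-145,5):
  k=s&(abs(P[:,1]-y)<2.5)&(abs(P[:,0]-548)<8)
  if k.sum(): print(y,np.percentile(P[k][:,2],[50,95]).round(1),uv[k].mean(0).round())
"
```

```text
px 318 339 fit [ 548.2 -187.9] dia 59.6 encl 547.5 -187.4 dia 69.5 z 104.7
px 324 232 fit [ 548.6 -189.3] dia 55.2 encl 548.5 -189.3 dia 56.5 z 76.1
-215 [ 99.1 105.5] [319. 395.]
-210 [102.8 104.6] [302. 396.]
-180 [158.6 166.7] [318. 451.]
-175 [161.2 167.3] [319. 456.]
-170 [173.2 173.6] [279. 478.]
-165 [101.8 106. ] [317. 290.]
-160 [ 99.2 105.7] [321. 286.]
```

```bash
python3 -m creep '[[4,22,14,0,0,0,45],[5,25,12,0,0,0,45],[6,30,0,0,0,0,45],[6,30,0,0,0,0,45],[5,30,0,0,0,0,45]]'
python3 -m creep '[[0,0,0,0,0,0,45],[0,0,0,0,0,0,45],[0,0,0,0,0,0,45],[0,0,0,0,0,0,45],[0,0,0,0,0,0,45]]'
python3 -c "
from h import *
import numpy as np
s=robot.state();print(s['tcp_pos'])"
```

```text
time_s: 7.0
tcp_pos: [574.1, -50.4, 99.1]
orientation: [[0.0, 1.0, -0.001], [1.0, -0.0, 0.0], [0.0, -0.001, -1.0]]
contact_force: [-0.1, -0.7, -0.8]
opening: 54.2
finger_force: 42.4
time_s: 7.5
tcp_pos: [574.3, -52.5, 99.6]
orientation: [[0.001, 1.0, -0.0], [1.0, -0.001, -0.0], [-0.0, -0.0, -1.0]]
contact_force: [0.3, 0.4, -1.0]
opening: 54.3
finger_force: 42.4
[574.30881819 -52.47336064  99.56807388]
```

```bash
python3 -m creep '[[0.4,0,-15,0,0,0,45],[0,0,-14,0,0,0,45],[0,0,-10,0,0,0,45],[0,0,-5,0,0,0,45],[0,0,0,0,0,0,45]]'
python3 -m creep '[[0,0,-2,0,0,0,45],[0,0,-2,0,0,0,45],[0,0,-2,0,0,0,45],[0,0,0,0,0,0,45],[0,0,0,0,0,0,45]]'
```

```text
time_s: 8.0
tcp_pos: [573.8, -51.3, 54.1]
orientation: [[-0.0, 1.0, -0.003], [1.0, 0.0, 0.001], [0.001, -0.003, -1.0]]
contact_force: [-0.5, 0.4, -0.3]
opening: 54.4
finger_force: 42.4
time_s: 8.5
tcp_pos: [574.9, -51.6, 49.7]
orientation: [[-0.0, 1.0, 0.0], [1.0, 0.0, -0.0], [-0.0, 0.0, -1.0]]
contact_force: [0.7, 0.0, 0.5]
opening: 54.6
finger_force: 42.4
```

```bash
python3 -m creep '[[0,0,-1,0,0,0,45],[0,0,-0.7,0,0,0,45],[0,0,0,0,0,0,45],[0,0,0,0,0,0,58],[0,0,0,0,0,0,62]]'
python3 -m creep '[[0,0,0,0,0,0,74],[0,0,0,0,0,0,74],[0,0,15,0,0,0,74],[0,0,30,0,0,0,74],[0,0,30,0,0,0,74]]'
python3 -m creep '[[-10,-45,30,0,0,0,74],[-10,-45,20,0,0,0,74],[0,0,0,0,0,0,74],[0,0,0,0,0,0,74],[0,0,0,0,0,0,74]]'
python3 -c "
from h import *
snap('w8')
tops('w8',(500,640,-110,170),(74,90));tops('w8',(500,640,-110,170),(56.5,65))
print(robot.state()['tcp_pos'])"
```

```text
time_s: 9.0
tcp_pos: [575.0, -51.7, 48.0]
orientation: [[-0.0, 1.0, 0.0], [1.0, 0.0, -0.0], [-0.0, 0.0, -1.0]]
contact_force: [-0.4, -0.5, 0.8]
opening: 62.0
finger_force: 0.0
time_s: 9.5
tcp_pos: [574.5, -51.5, 124.3]
orientation: [[-0.0, 1.0, -0.001], [1.0, 0.0, 0.0], [0.0, -0.001, -1.0]]
contact_force: [0.6, -0.0, 0.6]
opening: 74.2
finger_force: 0.0
time_s: 10.0
tcp_pos: [555.4, -136.3, 169.6]
orientation: [[-0.001, 1.0, -0.001], [1.0, 0.001, 0.001], [0.001, -0.001, -1.0]]
contact_force: [0.3, 0.0, -1.0]
opening: 74.3
finger_force: 0.0
px 352 118 fit [574.8 -52. ] dia 55.1 encl 574.7 -52.0 dia 56.2 z 80.2
px 349 119 fit [574.5 -52.8] dia 35.8 encl 574.5 -52.9 dia 37.4 z 58.1
px 352 118 fit [575.2 -52. ] dia 50.3 encl 576.0 -52.0 dia 51.5 z 60.8
px 352 36 fit [575.8   5. ] dia 9.3 encl 575.7 5.0 dia 10.3 z 58.1
[ 555.31794765 -135.93680704  169.26358346]
```

The 55 is at (574.8, -52.0) with its rim at 80.2, centred and seated. Next is the 46.

```bash
python3 -m creep '[[-2,-28,-10,0,0,0,70],[-2,-28,-10,0,0,0,70],[-2,-28,-15,0,0,0,70],[-1.5,-29,-20,0,0,0,70],[0,0,0,0,0,0,70]]'
python3 -m creep '[[0,0,0,0,0,0,70],[0,0,-20,0,0,0,70],[0,0,-25,0,0,0,70],[0,0,-22,0,0,0,70],[0,0,0,0,0,0,70]]'
```

```text
time_s: 10.55
tcp_pos: [546.1, -250.7, 111.1]
orientation: [[0.002, 1.0, -0.006], [1.0, -0.002, 0.003], [0.003, -0.006, -1.0]]
contact_force: [-0.8, 1.3, 0.2]
opening: 69.7
finger_force: 0.0
time_s: 11.05
tcp_pos: [546.6, -247.0, 45.3]
orientation: [[-0.002, 1.0, -0.005], [1.0, 0.002, 0.004], [0.004, -0.005, -1.0]]
contact_force: [-0.7, 0.3, -0.4]
opening: 70.0
finger_force: 0.0
```

```bash
python3 -m creep '[[0,0,0,0,0,0,36],[0,0,0,0,0,0,36],[0,0,0,0,0,0,36],[0,0,0,0,0,0,36],[0,0,0,0,0,0,36]]' 40
python3 -m creep '[[0,0,5,0,0,0,36],[0,0,20,0,0,0,36],[0,0,25,0,0,0,36],[0,0,8,0,0,0,36],[0,0,0,0,0,0,36]]'
python3 -c "
from h import *
print(robot.state()['tcp_pos'])
snap('w9');print(robot.state()['tcp_pos'])
tops('w9',(515,580,-290,-210),(125,145))"
```

```text
time_s: 11.55
tcp_pos: [549.8, -250.8, 50.3]
orientation: [[-0.0, 1.0, 0.003], [1.0, 0.0, -0.001], [-0.001, 0.003, -1.0]]
contact_force: [0.3, 2.1, 6.5]
opening: 44.5
finger_force: 41.5
time_s: 12.05
tcp_pos: [549.1, -251.1, 107.7]
orientation: [[0.0, 1.0, 0.003], [1.0, -0.0, -0.002], [-0.002, 0.003, -1.0]]
contact_force: [0.3, 0.1, -0.9]
opening: 44.8
finger_force: 41.0
[ 549.14672322 -251.09229016  107.71416107]
[ 548.28905921 -250.4361023   106.17751205]
px 317 344 fit [ 548.1 -249.5] dia 54.4 encl 547.4 -250.1 dia 70.2 z 133.1
```

```bash
python3 -m creep '[[2.4,35,8,0,0,0,36],[3,37,7,0,0,0,36],[3,38,0,0,0,0,36],[3,38,0,0,0,0,36],[3,38,0,0,0,0,36]]'
python3 -m creep '[[4,38,0,0,0,0,36],[4,38,0,0,0,0,36],[4,38,0,0,0,0,36],[2,38,0,0,0,0,36],[2,32,0,0,0,0,36]]'
python3 -m creep '[[0,0,-8,0,0,0,36],[0,0,-10,0,0,0,36],[0,0,0,0,0,0,36],[0,0,0,0,0,0,36],[0,0,0,0,0,0,36]]'
python3 -c "
from h import *
snap('w10');print(robot.state()['tcp_pos'])
tops('w10',(550,610,80,160),(115,145))"
```

```text
time_s: 12.6
tcp_pos: [561.4, -62.6, 119.3]
orientation: [[0.0, 1.0, -0.003], [1.0, -0.0, 0.001], [0.001, -0.003, -1.0]]
contact_force: [0.1, -0.2, -0.6]
opening: 44.9
finger_force: 41.0
time_s: 13.1
tcp_pos: [577.3, 121.6, 119.1]
orientation: [[-0.001, 1.0, -0.003], [1.0, 0.001, 0.0], [0.0, -0.003, -1.0]]
contact_force: [-0.2, -0.6, -0.1]
opening: 44.7
finger_force: 41.0
time_s: 13.6
tcp_pos: [578.8, 118.7, 103.1]
orientation: [[0.001, 1.0, 0.0], [1.0, -0.001, -0.0], [-0.0, 0.0, -1.0]]
contact_force: [0.5, 0.1, -1.0]
opening: 44.8
finger_force: 41.0
[579.0160103  118.86521718 103.41155501]
px 325 345 fit [579.1 119.1] dia 57.4 encl 580.1 114.6 dia 70.1 z 128.1
```

View pics/w10.png

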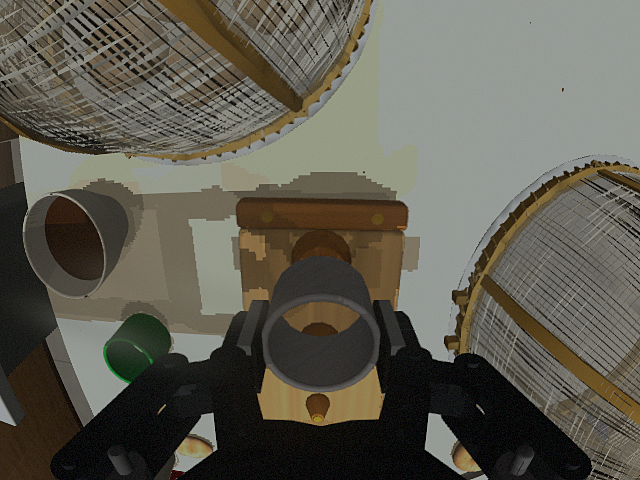

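The 46 is held level, rim at (322,342), with its plug at (320,250) behind it. I'll shift 1 mm and lower it.

```bash
python3 -m creep '[[0,1.2,-15,0,0,0,36],[0,0,-15,0,0,0,36],[0,0,-12,0,0,0,36],[0,0,-4,0,0,0,36],[0,0,0,0,0,0,36]]'
python3 -m creep '[[0,0,-2,0,0,0,36],[0,0,-1,0,0,0,36],[0,0,-1,0,0,0,36],[0,0,0,0,0,0,36],[0,0,0,0,0,0,36]]'
python3 -c "
from h import *
snap('w11');print(robot.state()['tcp_pos'])
uv,P,q=cloud('w11');s=(abs(P[:,0]-579)<10)&(P[:,1]>135)&(P[:,1]<147)&(P[:,2]>60);print(np.percentile(P[s][:,2],[50,80,95]).round(1))"
```

```text
time_s: 14.15
tcp_pos: [577.8, 120.9, 55.9]
orientation: [[-0.0, 1.0, -0.002], [1.0, 0.0, -0.0], [-0.0, -0.002, -1.0]]
contact_force: [0.2, 0.5, -0.4]
opening: 44.9
finger_force: 41.0
time_s: 14.65
tcp_pos: [579.2, 120.9, 54.3]
orientation: [[-0.0, 1.0, 0.001], [1.0, 0.0, -0.0], [-0.0, 0.001, -1.0]]
contact_force: [-2.4, -0.0, 6.0]
opening: 45.2
finger_force: 41.5
[579.16018114 120.96863672  54.24992571]
[ 75.9  80.9 152.5]
```

Contact at 6 N with the rim at about 80, so it's on the board. I'll release it and check.

```bash
python3 -m creep '[[0,0,0,0,0,0,54],[0,0,0,0,0,0,66],[0,0,0,0,0,0,66],[0,0,15,0,0,0,66],[0,0,30,0,0,0,66]]'
python3 -m creep '[[0,-35,30,0,0,0,66],[0,-45,25,0,0,0,66],[0,-30,0,0,0,0,66],[0,0,0,0,0,0,66],[0,0,0,0,0,0,66]]'
python3 -c "
from h import *
snap('w12')
tops('w12',(500,640,-110,170),(74,90));tops('w12',(500,640,-110,170),(56.5,65))
print(robot.state()['tcp_pos'])"
```

```text
time_s: 15.2
tcp_pos: [576.5, 120.8, 96.7]
orientation: [[-0.0, 1.0, -0.006], [1.0, 0.0, -0.0], [-0.0, -0.006, -1.0]]
contact_force: [0.9, -0.2, -0.0]
opening: 65.9
finger_force: 0.0
time_s: 15.7
tcp_pos: [578.7, 12.0, 153.1]
orientation: [[0.001, 1.0, 0.001], [1.0, -0.001, 0.0], [0.0, 0.001, -1.0]]
contact_force: [-0.5, -0.1, -0.1]
opening: 65.8
finger_force: 0.0
px 316 338 fit [575.1 -51. ] dia 56.5 encl 574.8 -50.6 dia 59.1 z 79.6
px 321 75 fit [578.9 121.4] dia 46.2 encl 578.9 121.4 dia 47.1 z 80.2
px 316 332 fit [575.  -54.5] dia 47.7 encl 574.9 -57.8 dia 50.6 z 61.1
px 315 323 fit [574.7 -54.1] dia 33.1 encl 574.4 -52.4 dia 36.8 z 58.1
px 316 318 fit [575.1 -50.4] dia 52.3 encl 575.3 -45.5 dia 53.1 z 60.9
px 317 251 fit [576.1   6.2] dia 9.3 encl 576.2 6.5 dia 10.4 z 58.0
px 319 168 fit [577.5  63.6] dia 18.1 encl 577.5 63.6 dia 19.3 z 58.1
px 321 79 fit [578.8 120.9] dia 26.8 encl 578.7 120.8 dia 28.3 z 58.1
px 321 78 fit [578.9 121.4] dia 41.6 encl 578.8 121.7 dia 43.0 z 60.9
[578.46945332  12.73307862 152.58121508]
```

```bash
python3 -c "
from h import *
tops('w4',(490,620,-430,-280),(73,90));tops('w5',(490,620,-430,-230),(73,90))"
python3 -m creep '[[-2,-35,0,0,0,0,66],[-3,-37,0,0,0,0,66],[-3,-38,0,0,0,0,66],[-3,-38,0,0,0,0,66],[-3,-38,0,0,0,0,66]]'
python3 -m creep '[[-3,-38,0,0,0,0,66],[-3,-38,0,0,0,0,66],[-3,-38,0,0,0,0,66],[-3,-38,0,0,0,0,66],[-3,-37,0,0,0,0,66]]'
python3 -m creep '[[0,0,-10,0,0,0,66],[0,0,-15,0,0,0,66],[0,0,-15,0,0,0,66],[0,0,0,0,0,0,66],[0,0,0,0,0,0,66]]'
python3 -c "
from h import *
print(robot.state()['tcp_pos'])"
```

```text
px 327 272 fit [ 549.2 -364. ] dia 37.2 encl 549.1 -363.8 dia 38.9 z 76.0
px 317 215 fit [ 539.5 -307.4] dia 28.1 encl 539.4 -307.4 dia 29.7 z 76.2
px 322 422 fit [ 549.2 -351.6] dia 16.9 encl 549.0 -348.0 dia 23.4 z 75.6
px 310 384 fit [ 539.4 -306.9] dia 28.8 encl 538.9 -306.9 dia 30.9 z 75.9
px 322 318 fit [ 547.6 -249. ] dia 43.5 encl 547.6 -249.1 dia 47.6 z 75.9
time_s: 16.25
tcp_pos: [564.6, -173.5, 152.0]
orientation: [[-0.002, 1.0, -0.001], [1.0, 0.002, 0.001], [0.001, -0.001, -1.0]]
contact_force: [-0.1, -0.3, 0.5]
opening: 66.0
finger_force: 0.0
time_s: 16.75
tcp_pos: [550.0, -362.7, 151.9]
orientation: [[-0.002, 1.0, -0.001], [1.0, 0.002, 0.001], [0.001, -0.001, -1.0]]
contact_force: [0.6, 0.5, 0.1]
opening: 65.8
finger_force: 0.0
time_s: 17.25
tcp_pos: [549.6, -361.1, 111.3]
orientation: [[-0.002, 1.0, -0.002], [1.0, 0.002, 0.002], [0.002, -0.002, -1.0]]
contact_force: [-0.1, -0.4, -0.7]
opening: 66.0
finger_force: 0.0
[ 549.5971972  -361.1175671   111.32542507]
```

```bash
python3 -m creep '[[-0.4,-2.7,-10,0,0,0,62],[0,0,-15,0,0,0,62],[0,0,-20,0,0,0,62],[0,0,-20,0,0,0,62],[0,0,0,0,0,0,62]]'
python3 -m creep '[[0,0,0,0,0,0,28],[0,0,0,0,0,0,28],[0,0,0,0,0,0,28],[0,0,0,0,0,0,28],[0,0,0,0,0,0,28]]' 35
python3 -m creep '[[0,0,5,0,0,0,28],[0,0,20,0,0,0,28],[0,0,25,0,0,0,28],[0,0,8,0,0,0,28],[0,0,0,0,0,0,28]]'
python3 -c "
from h import *
snap('w13');print(robot.state()['tcp_pos'])
uv,P,q=cloud('w13')
s=(abs(P[:,0]-549)<6)&(abs(P[:,1]+364)<35)&(P[:,2]>115)&(P[:,2]<145)
for y in range(-392,-332,3):
  k=s&(abs(P[:,1]-y)<1.5)
  if k.sum(): print(y,np.percentile(P[k][:,2],[50,98]).round(1),k.sum())"
```

```text
time_s: 17.75
tcp_pos: [546.9, -363.4, 42.9]
orientation: [[0.0, 1.0, -0.005], [1.0, -0.0, 0.005], [0.005, -0.005, -1.0]]
contact_force: [-0.7, 0.9, -1.0]
opening: 61.9
finger_force: 0.0
time_s: 18.25
tcp_pos: [549.9, -366.1, 48.5]
orientation: [[-0.0, 1.0, 0.001], [1.0, 0.0, -0.001], [-0.001, 0.001, -1.0]]
contact_force: [-0.3, -0.2, 2.9]
opening: 36.5
finger_force: 35.2
time_s: 18.75
tcp_pos: [550.1, -366.3, 107.2]
orientation: [[-0.0, 1.0, 0.002], [1.0, 0.0, -0.002], [-0.002, 0.002, -1.0]]
contact_force: [0.2, 0.1, -0.9]
opening: 36.6
finger_force: 35.1
[ 549.3470249  -365.58830028  105.47013776]
-383 [131.3 135.9] 168
-380 [126.3 135.4] 789
-350 [134.7 135.4] 44
-347 [127.5 135.6] 883
-344 [136. 136.] 1
```

View pics/w13.png

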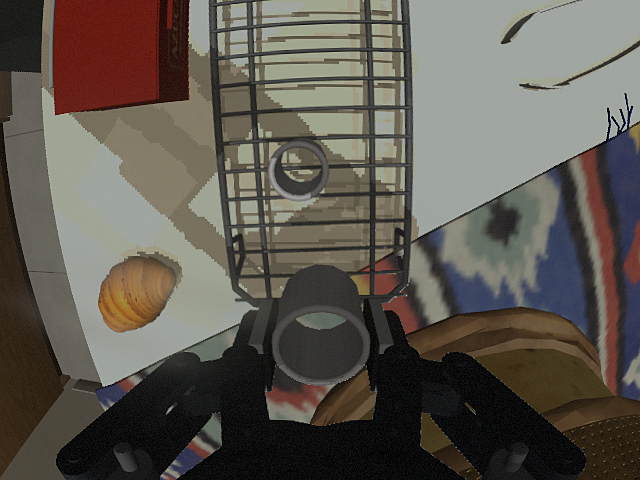

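The 37 is held with its rim at (322,345) and the 28 is alone on the rack at (299,170). On to plug 37.

```bash
python3 -m creep '[[2.2,35,8,0,0,0,28],[3,43,7,0,0,0,28],[3,44,0,0,0,0,28],[3,44,0,0,0,0,28],[3,44,0,0,0,0,28]]'
python3 -m creep '[[3,44,0,0,0,0,28],[3,44,0,0,0,0,28],[3,44,0,0,0,0,28],[3,44,0,0,0,0,28],[2,41.6,0,0,0,0,28]]'
python3 -m creep '[[0,0,-8,0,0,0,28],[0,0,-10,0,0,0,28],[0,0,0,0,0,0,28],[0,0,0,0,0,0,28],[0,0,0,0,0,0,28]]'
```

```text
time_s: 19.3
tcp_pos: [562.2, -153.3, 118.6]
orientation: [[0.0, 1.0, -0.003], [1.0, -0.0, 0.001], [0.001, -0.003, -1.0]]
contact_force: [0.2, -0.0, -1.2]
opening: 36.6
finger_force: 35.2
time_s: 19.8
tcp_pos: [576.2, 64.1, 118.6]
orientation: [[-0.0, 1.0, -0.003], [1.0, 0.0, 0.0], [0.0, -0.003, -1.0]]
contact_force: [0.8, 0.6, -1.3]
opening: 36.8
finger_force: 35.2
time_s: 20.3
tcp_pos: [577.6, 60.9, 102.4]
orientation: [[0.002, 1.0, 0.0], [1.0, -0.002, -0.0], [-0.0, 0.0, -1.0]]
contact_force: [0.1, 0.3, -0.9]
opening: 36.9
finger_force: 35.2
```

```bash
python3 -m creep '[[0,1.2,-15,0,0,0,28],[0,0,-15,0,0,0,28],[0,0,-12,0,0,0,28],[0,0,-6,0,0,0,28],[0,0,0,0,0,0,28]]'
python3 -m creep '[[0,0,-2,0,0,0,28],[0,0,-1,0,0,0,28],[0,0,-1,0,0,0,28],[0,0,0,0,0,0,28],[0,0,0,0,0,0,28]]'
python3 -c "
from h import *
snap('w14');print(robot.state()['tcp_pos'])
uv,P,q=cloud('w14');s=(abs(P[:,0]-577)<8)&(P[:,1]>76)&(P[:,1]<84)&(P[:,2]>60);print(np.percentile(P[s][:,2],[50,80,95]).round(1))"
```

```text
time_s: 20.8
tcp_pos: [576.8, 63.3, 53.3]
orientation: [[-0.0, 1.0, -0.002], [1.0, 0.0, 0.0], [0.0, -0.002, -1.0]]
contact_force: [-0.5, -0.3, -1.2]
opening: 37.1
finger_force: 35.2
time_s: 21.3
tcp_pos: [577.7, 63.3, 52.3]
orientation: [[-0.001, 1.0, -0.0], [1.0, 0.001, -0.0], [-0.0, -0.0, -1.0]]
contact_force: [-6.4, -0.9, 14.4]
opening: 36.7
finger_force: 36.4
[577.78792367  63.31670774  52.37344024]
[73.5 79.8 80.9]
```

```bash
python3 -m creep '[[0,0,1.5,0,0,0,44],[0,0,0,0,0,0,56],[0,0,0,0,0,0,56],[0,0,15,0,0,0,56],[0,0,30,0,0,0,56]]'
python3 -m creep '[[0,-25,30,0,0,0,56],[0,-45,25,0,0,0,56],[0,-40,0,0,0,0,56],[0,0,0,0,0,0,56],[0,0,0,0,0,0,56]]'
python3 -c "
from h import *
snap('w15')
tops('w15',(500,640,-110,170),(74,90))
print(robot.state()['tcp_pos'])"
```

```text
time_s: 21.85
tcp_pos: [575.2, 63.5, 95.3]
orientation: [[0.0, 1.0, -0.006], [1.0, -0.0, 0.001], [0.001, -0.006, -1.0]]
contact_force: [0.2, -0.4, 0.0]
opening: 56.0
finger_force: 0.0
time_s: 22.35
tcp_pos: [577.5, -46.1, 151.9]
orientation: [[0.002, 1.0, 0.001], [1.0, -0.002, 0.0], [0.0, 0.001, -1.0]]
contact_force: [0.5, 0.3, -0.8]
opening: 56.2
finger_force: 0.0
px 317 262 fit [574.9 -51.4] dia 55.5 encl 575.3 -51.4 dia 57.2 z 79.9
px 321 73 fit [577.5  64.4] dia 37.4 encl 577.6 64.5 dia 38.3 z 80.2
px 322 0 fit [578.9 117.2] dia 38.1 encl 578.7 108.5 dia 39.1 z 80.0
[577.30305432 -45.0859372  151.40025393]
```

The 37 is seated at (577.5, 64.4) with its rim at 80.2. Last one, the 28.

```bash
python3 -m creep '[[-4,-35,0,0,0,0,56],[-5,-37,0,0,0,0,56],[-5,-38,0,0,0,0,56],[-6,-38,0,0,0,0,56],[-6,-38,0,0,0,0,56]]' >/dev/null
python3 -m creep '[[-6,-38,-10,0,0,0,56],[-6,-38,-15,0,0,0,56],[0,0,-15,0,0,0,56],[0,0,0,0,0,0,56],[0,0,0,0,0,0,56]]'
python3 -c "
from h import *
print(robot.state()['tcp_pos'])
snap('w16');print(robot.state()['tcp_pos'])"
```

```text
time_s: 23.4
tcp_pos: [539.7, -305.4, 110.7]
orientation: [[-0.002, 1.0, -0.001], [1.0, 0.002, 0.002], [0.002, -0.001, -1.0]]
contact_force: [-0.5, -0.6, 0.2]
opening: 55.8
finger_force: 0.0
[ 539.69323211 -305.35905834  110.6785879 ]
[ 540.17005173 -305.70877356  111.49971107]
```

```bash
python3 -m creep '[[-0.4,-1.7,-10,0,0,0,54],[0,0,-15,0,0,0,54],[0,0,-20,0,0,0,54],[0,0,-20,0,0,0,54],[0,0,0,0,0,0,54]]'
python3 -m creep '[[0,0,0,0,0,0,20],[0,0,0,0,0,0,20],[0,0,0,0,0,0,20],[0,0,0,0,0,0,20],[0,0,0,0,0,0,20]]' 35
python3 -m creep '[[0,0,5,0,0,0,20],[0,0,20,0,0,0,20],[0,0,25,0,0,0,20],[0,0,8,0,0,0,20],[0,0,0,0,0,0,20]]'
python3 -c "
from h import *
snap('w17');print(robot.state()['tcp_pos'])
uv,P,q=cloud('w17')
s=(abs(P[:,0]-540)<5)&(abs(P[:,1]+307)<35)&(P[:,2]>115)&(P[:,2]<145)
for y in range(-335,-280,2):
  k=s&(abs(P[:,1]-y)<1)
  if k.sum(): print(y,np.percentile(P[k][:,2],[50,98]).round(1),k.sum())"
```

```text
time_s: 23.95
tcp_pos: [536.7, -306.6, 41.9]
orientation: [[-0.0, 1.0, -0.006], [1.0, 0.0, 0.005], [0.005, -0.006, -1.0]]
contact_force: [-0.9, 0.0, -0.2]
opening: 54.2
finger_force: 0.0
time_s: 24.45
tcp_pos: [539.7, -309.6, 47.2]
orientation: [[-0.0, 1.0, 0.001], [1.0, 0.0, -0.001], [-0.001, 0.001, -1.0]]
contact_force: [-0.2, 0.0, 2.9]
opening: 27.3
finger_force: 34.7
time_s: 24.95
tcp_pos: [539.9, -309.9, 105.9]
orientation: [[0.0, 1.0, 0.003], [1.0, -0.0, -0.002], [-0.002, 0.003, -1.0]]
contact_force: [0.1, -0.9, -0.4]
opening: 27.4
finger_force: 34.5
[ 539.15105334 -309.24975861  104.29914942]
-323 [134.4 134.6] 6
-321 [128.7 135.4] 296
-319 [125.9 135.3] 508
-317 [132.2 133.9] 2
-297 [134.6 135.6] 54
-295 [126.5 135.8] 688
-293 [134.  136.1] 66
```

```bash
python3 -m creep '[[3,35,8,0,0,0,20],[4,39,7,0,0,0,20],[5,40,0,0,0,0,20],[5,40,0,0,0,0,20],[5,40,0,0,0,0,20]]'
python3 -m creep '[[5,40,0,0,0,0,20],[5,40,0,0,0,0,20],[5,40,0,0,0,0,20],[0,0,-8,0,0,0,20],[0,0,-10,0,0,0,20]]' 
python3 -m creep '[[0,0,0,0,0,0,20],[0,0,0,0,0,0,20],[0,0,0,0,0,0,20],[0,0,0,0,0,0,20],[0,0,0,0,0,0,20]]'
```

```text
time_s: 25.5
tcp_pos: [560.0, -113.1, 117.4]
orientation: [[0.0, 1.0, -0.003], [1.0, -0.0, 0.001], [0.001, -0.003, -1.0]]
contact_force: [0.5, -0.6, -0.7]
opening: 27.3
finger_force: 34.6
time_s: 26.0
tcp_pos: [575.4, 5.6, 99.6]
orientation: [[-0.002, 1.0, -0.001], [1.0, 0.002, -0.0], [-0.0, -0.001, -1.0]]
contact_force: [-0.1, -1.6, -1.4]
opening: 27.6
finger_force: 34.6
time_s: 26.5
tcp_pos: [576.3, 4.4, 101.6]
orientation: [[0.001, 1.0, 0.001], [1.0, -0.001, -0.0], [-0.0, 0.001, -1.0]]
contact_force: [0.7, -0.9, -0.7]
opening: 27.2
finger_force: 34.6
```

```bash
python3 -m creep '[[0,-0.5,-15,0,0,0,20],[0,0,-15,0,0,0,20],[0,0,-13,0,0,0,20],[0,0,-6,0,0,0,20],[0,0,0,0,0,0,20]]'
python3 -m creep '[[0,0,-1,0,0,0,20],[0,0,-1,0,0,0,20],[0,0,-1,0,0,0,20],[0,0,0,0,0,0,20],[0,0,0,0,0,0,20]]'
python3 -c "
from h import *
snap('w18');print(robot.state()['tcp_pos'])
uv,P,q=cloud('w18');s=(abs(P[:,0]-576)<6)&(P[:,1]>14)&(P[:,1]<24)&(P[:,2]>60);print(np.percentile(P[s][:,2],[50,80,95]).round(1))"
```

```text
time_s: 27.0
tcp_pos: [575.4, 4.6, 51.4]
orientation: [[-0.0, 1.0, -0.002], [1.0, 0.0, 0.0], [0.0, -0.002, -1.0]]
contact_force: [0.3, -0.1, -0.7]
opening: 27.3
finger_force: 34.6
time_s: 27.5
tcp_pos: [575.9, 4.5, 51.0]
orientation: [[-0.001, 1.0, -0.001], [1.0, 0.001, 0.0], [0.0, -0.001, -1.0]]
contact_force: [-8.1, 0.2, 18.1]
opening: 27.4
finger_force: 36.2
[575.90736777   4.49574206  51.00617397]
[132.8 139.9 143.2]
```

```bash
python3 -m creep '[[0,0,1.5,0,0,0,34],[0,0,0,0,0,0,46],[0,0,0,0,0,0,46],[0,0,15,0,0,0,46],[0,0,30,0,0,0,46]]'
python3 -m creep '[[0,-15,30,0,0,0,46],[0,-25,30,0,0,0,46],[0,-25,30,0,0,0,46],[0,0,0,0,0,0,46],[0,0,0,0,0,0,46]]'
python3 -c "
from h import *
snap('w19')
tops('w19',(500,640,-110,170),(74,90));tops('w19',(500,640,-110,170),(56.5,60))
print(robot.state()['tcp_pos'])"
```

```text
time_s: 28.05
tcp_pos: [573.8, 4.8, 94.0]
orientation: [[0.0, 1.0, -0.006], [1.0, -0.0, 0.001], [0.001, -0.006, -1.0]]
contact_force: [0.0, 0.3, 0.1]
opening: 45.6
finger_force: 0.0
time_s: 28.55
tcp_pos: [576.6, -61.1, 187.0]
orientation: [[0.001, 1.0, 0.002], [1.0, -0.001, -0.0], [-0.0, 0.002, -1.0]]
contact_force: [0.6, 0.3, -0.1]
opening: 46.1
finger_force: 0.0
px 318 224 fit [575.  -51.8] dia 55.2 encl 575.1 -51.8 dia 56.5 z 80.0
px 319 142 fit [575.8   6.2] dia 28.3 encl 575.7 6.1 dia 29.3 z 80.1
px 322 56 fit [577.5  64.7] dia 37.3 encl 577.6 64.6 dia 38.3 z 80.2
px 324 0 fit [579.  112.9] dia 30.6 encl 579.3 104.3 dia 32.3 z 80.0
px 318 217 fit [574.8 -52.3] dia 35.9 encl 574.9 -52.1 dia 37.3 z 58.0
px 320 141 fit [576.    5.5] dia 8.7 encl 576.1 5.5 dia 9.5 z 58.1
px 321 63 fit [577.3  63. ] dia 18.0 encl 577.2 63.0 dia 19.6 z 58.1
px 323 0 fit [578.5 113.8] dia 13.7 encl 578.5 111.6 dia 20.1 z 58.1
[575.69838243 -60.24596986 185.41928541]
```

View pics/w19.png

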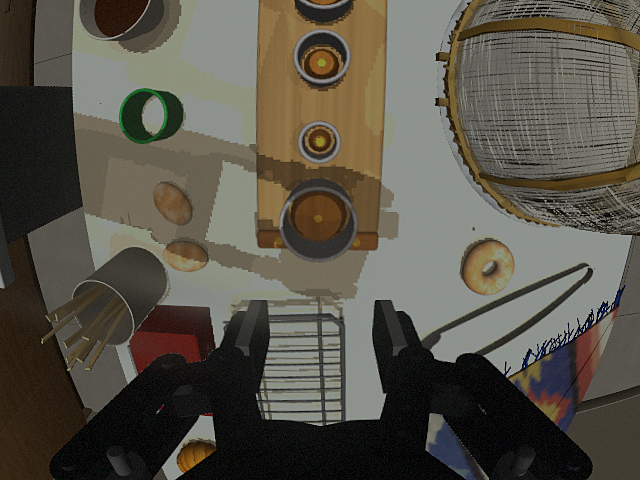

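The cutters stand round their plugs at (318,224), (319,142), (322,56) and (324,0). All rims read 80.0–80.2, and the arm is clear, so I'm handing in.

```bash
python3 -c "
from h import *
print(robot.finish_job())"
```

```text
the job is handed in; nothing more can be done
None
```

All four cutters stand on the plugs for their own sizes, rims up and flat on the board, and the job was handed in at about 29 s of the 96 s allowed; it returned no verdict, but my last measurements put each cutter within 2 mm of its plug's axis.

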